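# Return four luthier's tools to their shadow pads

### The arm

A 6-joint arm with a two-finger parallel gripper is mounted at the origin on the work surface. World frame = base frame: x ahead of the robot, y to its left, z up, the work surface at z = 0. Lengths are in m, angles in rad, forces in N, time in s.
With the tool pointing down it reaches from about 0.3 to 0.85 m from the base axis. Payload 4.2 kg.
Tool frame: the origin (TCP) lies between the finger pads; the fingertips stand 8 mm ahead of it and the grasp point (between the pads) lies 11 mm behind it; z points along the fingers, y is the line along which they close (so a half turn about z gives the same grasp; the last joint's range is limited). The gripper opens to 91 mm and grips with 3 to 60 N. Pads are 32 mm wide; open, the fingers measure 118 mm over their backs; the gripper's body (76 mm by 178 mm) begins 60 mm behind the grasp point.
Start: joints at [1.267, 0.32, 1.565, -0, 1.257, -0.02], TCP at [0.161, 0.552, 0.185] pointing down, gripper open.
Joint ranges: [-3.11, 3.11], [-0.84, 2.01], [0.21, 2.61], [-1.34, 4.49], [0.05, 2.63], [-2.56, 2.56]. Speed limits (rad/s): [2.57, 2.57, 3.14, 3.14, 3.14, 3.14].

### API

Orientations are given as a unit quaternion [x, y, z, w].
In Python, from plant import readout, snapshot, bot gives the robot as it stands.
- The arm moves only by the tool servo_tool, never from a script. Its argument "moves" is one flat list of numbers, 5 for each row, row after row: the finger opening in cm, from 0 to 9.12, then the shift along the tool's x, y, z in cm, then the turn about the tool's z in degrees. In form: [grip, dx, dy, dz, yaw, grip, dx, dy, dz, yaw, ...]. A call has 1 to 8 rows; each row is the pose to reach, as a shift and turn from the pose commanded when the call began, along the tool's axes at that moment; what a row does not reach only later rows make up. A row lasts 1/8 s, in which the tool goes at most 62.5 mm and 10.7 degrees, less where a joint would pass 70% of its speed; a pose out of reach is approached as far as the arm can. A call with a gripper value outside its range is refused whole. The fingers move at their own pace and stop on an object; the grip force is fixed at half the most. Time passes only in rows, so rows that repeat a pose let the fingers close. It gives the time, the measured TCP pose, the force, the opening and the grip force at its end, in the units of the state.
- readout.state(): the state, without advancing time (a new reading comes with each control period).
- snapshot(name): name is "side" or "top"; returns a dict with "frame" (480x640x3 uint8, red, green, blue), "camera_matrix" (3x3 intrinsics, pixels), "position" and "rotation" of the camera in the world. Camera axes: x right, y up, looking along -z (the intrinsics and any distortion apply to the point x, -y, -z); pixel columns grow to the right and rows downward; lengths in m; the calibration is good to about 2 mm. A picture is of the moment at which its call begins. There is no depth.
- bot.sign_off(): hands the job in; it is judged then, once.
The state is a dict: "clock": time; "joints": joint angles; "dq": joint speeds; "tau": joint torques, N m; "eef_pos": TCP position; "ee_rot": TCP orientation; "force": force on the tool from outside, world axes, zero at the start; "torque": the same for the moment, N m; "width": finger opening in m; "grasp_force": force on a finger pad.
Only numpy, scipy, OpenCV 4.12 (cv2) and the standard library are available. Lean on these libraries where they do the work, as an engineer would, in place of code of your own. Each camera call takes 0.05 s, during which the arm holds its last target. There are 200 camera calls.

### The job

Tidy the guitar maker's bench: put each of the four tools (large brass block plane, small brass finger plane, spokeshave and red-topped cork sanding block) down on the mint-green pad whose black silhouette matches it in shape and size. Each should lie flat, right side up, and cover its silhouette neatly, centred and turned in line with it (which end points which way does not matter). Set the tools down rather than dropping them, and leave them all released and at rest.

Things in the scene. Friction and masses are not known exactly. Their poses are not given: they have to be found in the camera images.
- block_plane_center (a point): the LARGE brass block plane: round-ended brass bar, 100 long x 38 wide with upright sides 26 high; on top a dark wooden wedge with a steel iron and a dark knob, reaching to 45 above the underside, all within the width (mm). It lies flat on its underside. This point is in the middle of its length and width, 13 mm above its underside. x runs along its length, y across its width (the sides to grip), z up. Either way round counts as the same.
- finger_plane_center (a point): the SMALL brass finger plane: round-ended brass bar, 56 long x 26 wide with upright sides 22 high; a small dark wedge and steel pin on top, reaching to 33 above the underside (mm). It lies flat on its underside. This point is in the middle of its length and width, 11 mm above its underside. x runs along its length, y across its width (the sides to grip), z up. Either way round counts as the same.
- spokeshave_center (a point): the spokeshave: a steel body 46 long x 28 wide x 24 high in the middle (grip it there) with a dark wooden handle out to each end, 130 long overall; the handles are 14 to 16 wide and lie 3 to 17 above the underside; two brass screws 4 high on the body (mm). It lies flat on its underside. This point is in the middle of its length and width, 12 mm above its underside. x runs along its length, y across its width (the sides to grip), z up. Either way round counts as the same.
- sanding_block_center (a point): the sanding block: a rectangular block 84 long x 50 wide x 32 high, cork below, red on top (mm). It lies flat on its underside. This point is in the middle of its length and width, 16 mm above its underside. x runs along its length, y across its width (the sides to grip), z up. Either way round counts as the same.
- pad_block_plane: fixed mint-green board, 150 x 76 x 6 mm, flat on the bench, with a black painted silhouette: large round-ended bar, 104 x 42 mm, in its centre and along its length. The place for the block plane. Origin: centre of its underside (its top is 6 mm higher), right under the silhouette's centre. x along the silhouette's length, y across, z up.
- pad_finger_plane: fixed mint-green board, 150 x 76 x 6 mm, flat on the bench, with a black painted silhouette: small round-ended bar, 60 x 30 mm, in its centre and along its length. The place for the finger plane. Origin: centre of its underside (its top is 6 mm higher), right under the silhouette's centre. x along the silhouette's length, y across, z up.
- pad_spokeshave: fixed mint-green board, 150 x 76 x 6 mm, flat on the bench, with a black painted silhouette: long thin bar 130 x 14 with a wider middle 46 x 28 mm, in its centre and along its length. The place for the spokeshave. Origin: centre of its underside (its top is 6 mm higher), right under the silhouette's centre. x along the silhouette's length, y across, z up.
- pad_sanding_block: fixed mint-green board, 150 x 76 x 6 mm, flat on the bench, with a black painted silhouette: plain rectangle, 88 x 54 mm, in its centre and along its length. The place for the sanding block. Origin: centre of its underside (its top is 6 mm higher), right under the silhouette's centre. x along the silhouette's length, y across, z up.
There are look-alikes about, which are no part of the job. What is shaped like the part that bears block_plane_center but white is not meant. Of the things that look like the part that bears sanding_block_center, the larger one is meant.

How it is judged:
At the end, for the whole second after the job is handed in: Each of the four tools lies flat and right side up on its own matching pad, its centre within 12 mm of the silhouette's centre (level), its length within 0.2 rad (11 degrees) of the silhouette's either way round, at rest (horizontal distance between block_plane_center and pad_block_plane below 0.012 m and angle between the x axis of block_plane_center and the x axis of pad_block_plane, either way round below 0.2 rad and angle between each of block_plane_center, finger_plane_center, spokeshave_center, sanding_block_center's own z axis and vertical below 0.1 rad and z of block_plane_center in the frame of pad_block_plane between 0.015 and 0.023 m and linear speed of each of block_plane, finger_plane, spokeshave, sanding_block below 0.02 m/s and angular speed of each of block_plane, finger_plane, spokeshave, sanding_block below 0.2 rad/s and horizontal distance between finger_plane_center and pad_finger_plane below 0.012 m and angle between the x axis of finger_plane_center and the x axis of pad_finger_plane, either way round below 0.2 rad and z of finger_plane_center in the frame of pad_finger_plane between 0.013 and 0.021 m and horizontal distance between spokeshave_center and pad_spokeshave below 0.012 m and angle between the x axis of spokeshave_center and the x axis of pad_spokeshave, either way round below 0.2 rad and z of spokeshave_center in the frame of pad_spokeshave between 0.014 and 0.022 m and horizontal distance between sanding_block_center and pad_sanding_block below 0.012 m and angle between the x axis of sanding_block_center and the x axis of pad_sanding_block, either way round below 0.2 rad and z of sanding_block_center in the frame of pad_sanding_block between 0.018 and 0.026 m); the robot touches nothing.
It fails at once if a tool is dropped (it falls freely at more than 0.7 m/s, that is from more than about 25 mm) ((linear speed of block_plane above 0.7 m/s and contact force between block_plane and anything else below 0.01 N) or (linear speed of finger_plane above 0.7 m/s and contact force between finger_plane and anything else below 0.01 N) or (linear speed of spokeshave above 0.7 m/s and contact force between spokeshave and anything else below 0.01 N) or (linear speed of sanding_block above 0.7 m/s and contact force between sanding_block and anything else below 0.01 N)).
It also fails if it takes over 104 s, if anything falls off the work surface, if the arm or the gripper's body presses on something with over 40 N, if the wrist force passes 120 N, or if a joint passes its speed limit or range.

## Working session

There is one attempt and no reset: what is moved stays moved. The work goes in short steps, Python scripts to look and compute and a tool call to move; the robot and the scene stay as the last step left them, time stands still between calls to the robot, and variables do not carry over. Pictures are saved under pics/ and viewed, at most 14 in all, crops included, and the job is handed in when it is done.

Besides the shell and the picture viewer there is one more tool, called after "Request:" by a JSON object that holds its "fn" and its "kwargs". servo_tool: Moves the arm, as the interface text tells. Its arguments: {"type":"object","properties":{"moves":{"type":"array"}},"required":["moves"]}

```bash
mkdir -p pics; ls
python3 - <<'E'
from plant import readout, snapshot
import cv2
s=readout.state(); print(s)
for n in("top","side"):
    d=snapshot(n); cv2.imwrite(f"pics/{n}0.png",d["frame"][:,:,::-1]); print(d["camera_matrix"],d["position"],d["rotation"],[k for k in d])
E
```

```text
pics
{'clock': 0.0, 'joints': array([ 1.26695401e+00,  3.20257539e-01,  1.56566732e+00,  2.50405304e-05,
        1.25741441e+00, -2.00183462e-02]), 'dq': array([ 8.98812938e-04,  5.40445915e-04,  2.63219341e-04, -1.97479689e-03,
        1.28988242e-03, -2.97311584e-05]), 'tau': array([-3.51048784e-04, -4.12468636e+01, -2.31977230e+01,  7.27864774e-02,
        4.54061979e-02, -1.29646214e-04]), 'eef_pos': array([0.16084958, 0.55145922, 0.18424462]), 'ee_rot': array([ 1.41439913e-01,  9.89946457e-01, -8.59961206e-04, -1.52548793e-04]), 'force': array([0.34320722, 0.40172162, 0.01200289]), 'torque': array([0.00191563, 0.00078895, 0.01236538]), 'grasp_force': 0.0, 'width': 0.0910645395478715}
[[583.85019362   0.         319.49930922]
 [  0.         583.85019362 234.11735118]
 [  0.           0.           1.        ]] [ 0.40280497 -0.04235703  1.22525877] [ 0.02236573 -0.02282447 -0.70473199  0.70875358] ['frame', 'camera_matrix', 'position', 'rotation']
[[548.28472822   0.         320.39630901]
 [  0.         548.28472822 243.91600889]
 [  0.           0.           1.        ]] [ 0.09396479 -0.62246753  0.86934916] [ 0.32278149 -0.10334822 -0.27618873  0.89936146] ['frame', 'camera_matrix', 'position', 'rotation']
```

View pics/top0.png

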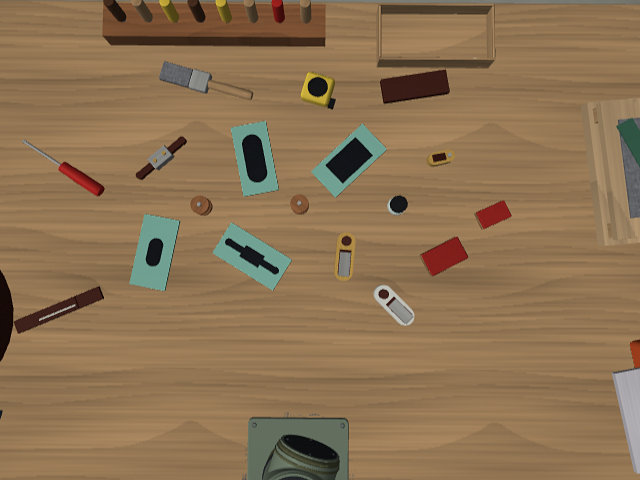

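View pics/side0.png

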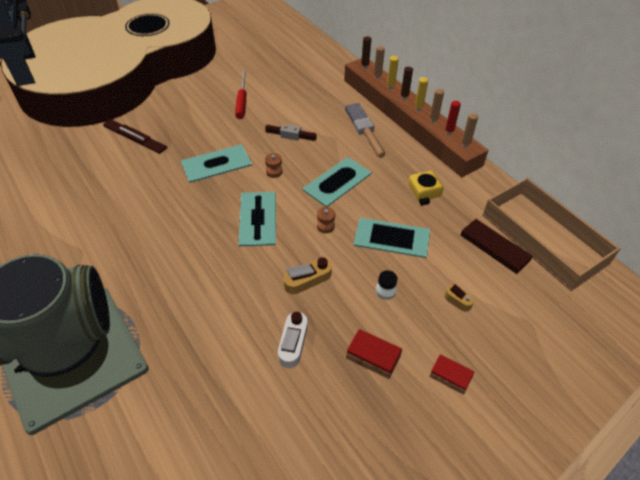

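Top view, by pixel:
- **Block plane:** the candidates are the brass one (345,257) and the white one (394,305). I take the brass one, since white is excluded.
- **Sanding block:** the candidates are the red blocks at (444,256) and (493,214). I take (444,256), the larger one. The brown bar at (415,86) isn't red.
- **Other tools:** the finger plane is at (440,158) and the spokeshave at (161,158).
- **Pads:** block plane (254,158), sanding block (349,160), finger plane (154,252), spokeshave (252,257).

Next I measure positions and check them in one crop.

```bash
cat > h.py <<'E'
import numpy as np, cv2
from scipy.spatial.transform import Rotation as R
from plant import readout, snapshot
def ray(d,px,z):
    px=np.atleast_2d(np.asarray(px,float)); K=d["camera_matrix"]
    v=np.c_[(px[:,0]-K[0,2])/K[0,0],-(px[:,1]-K[1,2])/K[1,1],-np.ones(len(px))]
    v=R.from_quat(d["rotation"]).apply(v); p=np.array(d["position"])
    return (p+v*((z-p[2])/v[:,2])[:,None])[:,:2]
def rect(P):
    (c,s,a)=cv2.minAreaRect((P*1000).astype(np.float32))
    if s[0]<s[1]: s=s[::-1]; a+=90
    return np.round(c,1),np.round(s,1),round((a+90)%180-90,1)
def pick(mask,px,r=45):
    n,l,st,ct=cv2.connectedComponentsWithStats(mask.astype(np.uint8))
    i=min((i for i in range(1,n) if st[i,4]>40),key=lambda i:np.hypot(*(ct[i]-px)))
    m=(l==i).astype(np.uint8); c=cv2.findContours(m,0,2)[0]
    return max(c,key=cv2.contourArea)[:,0,:]
# name: seed, hsv lo, hi, height plane of outline
T={"block":((345,257),(12,90,90),(30,255,255),.020),"finger":((440,158),(12,90,90),(30,255,255),.018),
"spoke":((161,158),None,None,.012),"sand":((444,256),(0,150,60),(6,255,255),.030)}
P={"block":(254,158),"sand":(349,160),"finger":(154,252),"spoke":(252,257)}
E
python3 - <<'E'
from h import *
d=snapshot("top"); f=d["frame"]; hsv=cv2.cvtColor(f,cv2.COLOR_RGB2HSV)
for k,p in P.items():
    g=cv2.inRange(hsv,(70,40,80),(95,255,255)); print("pad",k,rect(ray(d,pick(g,p),.006)))
for q in[(345,272),(340,250),(444,256),(440,163),(300,230),(432,156),(175,147),(161,158),(130,200)]: print(q,hsv[q[1],q[0]])
for k,(p,lo,hi,z) in T.items():
    if k=="sand": print(k,rect(ray(d,pick(cv2.inRange(hsv,lo,hi),p),z)))
cv2.imwrite("pics/c.png",cv2.resize(f[120:320,120:520,::-1],None,fx=2,fy=2,interpolation=3))
E
```

```text
pad block (array([640.7,  95.6]), array([149.4,  74.9]), 11.2)
pad sand (array([ 637.9, -103.2]), array([150. ,  75.5]), -46.6)
pad finger (array([441.3, 302.3]), array([148.6,  75.2]), -10.9)
pad spoke (array([434.4,  98.7]), array([149.3,  75.3]), 58.7)
(345, 272) [ 30   6 131]
(340, 250) [177 198  36]
(444, 256) [  1 199 128]
(440, 163) [ 20 154 146]
(300, 230) [ 16 112 148]
(432, 156) [ 12 161  76]
(175, 147) [  5 153  60]
(161, 158) [ 30   4 132]
(130, 200) [ 16 110 142]
sand (array([ 436.1, -298.4]), array([83.7, 49.1]), -63.2)
```

View pics/c.png

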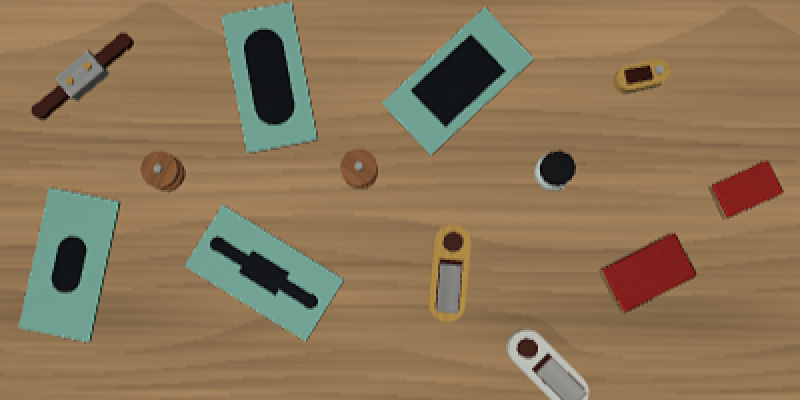

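The crop confirms the choices: brass plane at (450,274), larger red block at (649,272), finger plane at (641,76) and spokeshave at (82,76), all in crop pixels. The white plane and the smaller red block stay where they are.

```bash
cat >> h.py <<'E'
def tools(d,seeds=None):
    f=d["frame"]; hsv=cv2.cvtColor(f,cv2.COLOR_RGB2HSV); s=hsv[...,1]; o={}
    for k,(p,lo,hi,z) in T.items():
        p=(seeds or {}).get(k,p)
        m=cv2.inRange(hsv,lo,hi) if k=="sand" else ((s>138)|(s<60)|(hsv[...,2]<75)).astype(np.uint8)
        w=np.zeros_like(m); cv2.circle(w,tuple(map(int,p)),42,1,-1); m=cv2.morphologyEx(m*w,cv2.MORPH_CLOSE,np.ones((3,3)))
        o[k]=rect(ray(d,pick(m,p),z))
    return o
E
python3 - <<'E'
from h import *
print(tools(snapshot("top")))
s=readout.state();r=R.from_quat(s["ee_rot"]).as_matrix();print(r.round(3))
E
```

```text
{'block': (array([434.2, -94.5]), array([98.1, 38.4]), -5.2), 'finger': (array([ 642.3, -294.2]), array([59.6, 27. ]), -75.5), 'spoke': (array([640. , 291.7]), array([128.4,  33.8]), -49.2), 'sand': (array([ 436.1, -298.4]), array([83.7, 49.1]), -63.2)}
[[-0.96   0.28  -0.   ]
 [ 0.28   0.96  -0.001]
 [-0.    -0.001 -1.   ]]
```

```bash
cat >> h.py <<'E'
def go(x,y,phi,z):  # mm, deg, z TCP mm -> cm/deg in tool axes
    s=readout.state(); M=R.from_quat(s["ee_rot"]).as_matrix(); p=s["eef_pos"]
    d=M.T@(np.array([x,y,z])/1000-p)*100
    ph=np.degrees(np.arctan2(M[1,0],M[0,0])); q6=np.degrees(np.arctan2(y,x))+90
    c=[ph-phi+180*n for n in range(-3,4)]; qs=[(q6-ph+v+180)%360-180 for v in c]
    ok=[v for v,q in zip(c,qs) if abs(q)<135 and abs(v)<200]
    yaw=min(ok,key=abs); print("t",round(s["clock"],2),"move",d.round(2),"yaw",round(yaw,1),"w",round(s["width"],4),"pos",(p*1000).round(1),"phi",round(ph,1),"q6",np.degrees(s["joints"][5]).round(),"F",s["force"].round(1))
E
python3 -c "
from h import *
go(434.2,-94.5,-5.2,120)"
```

```text
t 0.2 move [-44.33 -54.38   6.51] yaw -11.1 w 0.0909 pos [160.9 551.7 184.6] phi 163.7 q6 -1.0 F [ 0.7  1.3 -0.7]
```

Request:
{"fn": "servo_tool", "kwargs": {"moves": [6.5,-44.3,-54.4,6.5,-11.1,6.5,-44.3,-54.4,6.5,-11.1,6.5,-44.3,-54.4,6.5,-11.1,6.5,-44.3,-54.4,6.5,-11.1,6.5,-44.3,-54.4,6.5,-11.1,6.5,-44.3,-54.4,6.5,-11.1,6.5,-44.3,-54.4,6.5,-11.1,6.5,-44.3,-54.4,6.5,-11.1]}}

```text
clock: 1.2
eef_pos: [0.3553, 0.0916, 0.139]
ee_rot: [0.045, 0.999, 0.0, 0.001]
force: [1.6, 0.5, -0.3]
width: 0.0649
grasp_force: 0.0
```

```bash
python3 -c "
from h import *
go(434.2,-94.5,-5.2,120)"
```

```text
t 1.2 move [ -9.52 -17.83   1.9 ] yaw 0.1 w 0.0649 pos [355.3  91.6 139. ] phi 174.9 q6 -72.0 F [ 1.6  0.5 -0.3]
```

Request:
{"fn": "servo_tool", "kwargs": {"moves": [6.5,-9.5,-17.8,1.9,0,6.5,-9.5,-17.8,1.9,0,6.5,-9.5,-17.8,1.9,0,6.5,-9.5,-17.8,1.9,0,6.5,-9.5,-17.8,1.9,0]}}

```text
clock: 1.82
eef_pos: [0.433, -0.0926, 0.1195]
ee_rot: [0.046, 0.999, 0.0, -0.001]
force: [-0.6, -0.1, -0.6]
width: 0.0652
grasp_force: 0.0
```

```bash
python3 -c "
from h import *
go(434.2,-94.5,-5.2,14)"
```

```text
t 1.82 move [-0.15 -0.18 10.55] yaw -0.1 w 0.0652 pos [433.  -92.6 119.5] phi 174.7 q6 -98.0 F [-0.6 -0.1 -0.6]
```

Request:
{"fn": "servo_tool", "kwargs": {"moves": [6.5,-0.1,-0.1,4,0,6.5,-0.1,-0.1,7,0,6.5,-0.1,-0.1,9,0,6.5,-0.1,-0.1,10.5,0,6.5,-0.1,-0.1,10.5,0,3,-0.1,-0.1,10.5,0,3,-0.1,-0.1,10.5,0,3,-0.1,-0.1,10.5,0]}}

```text
clock: 2.82
eef_pos: [0.4346, -0.0935, 0.0154]
ee_rot: [0.045, 0.999, -0.0, 0.001]
force: [-0.3, -0.5, 0.3]
width: 0.0379
grasp_force: 0.0
```

Request:
{"fn": "servo_tool", "kwargs": {"moves": [3,0,0,0,0,3,0,0,0,0,3,0,0,-3,0,3,0,0,-7,0,3,0,0,-11,0,3,0,0,-11,0]}}

```text
clock: 3.58
eef_pos: [0.4365, -0.0941, 0.1277]
ee_rot: [0.045, 0.999, -0.001, 0.003]
force: [1.1, 0.1, 0.3]
width: 0.0299
grasp_force: 0.0
```

```bash
python3 -c "
from h import *
go(640.7,95.6,11.2,120)"
```

```text
t 3.58 move [-18.62  20.74   0.88] yaw -16.4 w 0.0299 pos [436.5 -94.1 127.7] phi 174.8 q6 -98.0 F [1.1 0.1 0.3]
```

The fingers closed on nothing: the width is 0.030 with zero force. I'll look before trying again.

```bash
python3 -c "
from h import *
t=snapshot('top')['frame'];s=snapshot('side')['frame']
cv2.imwrite('pics/m1.png',np.hstack([cv2.resize(t[180:340,260:460],(400,320)),s[200:360,220:420].repeat(2,0).repeat(2,1)])[:,:,::-1])"
```

```text
(no output)
```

View pics/m1.png

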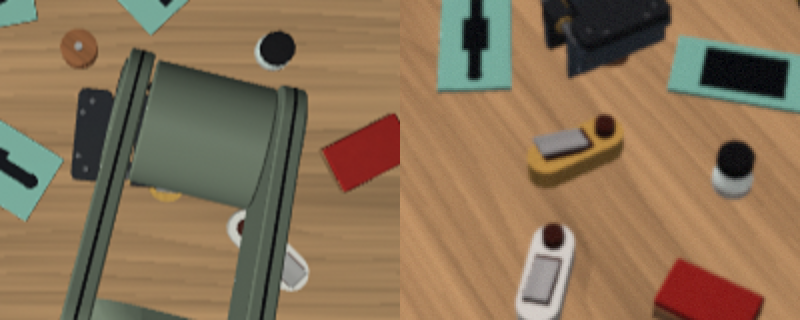

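The plane hasn't moved: in the side view it is still at (307,275). I'll go back down slightly lower, command the fingers fully closed and check the force before lifting.

Request:
{"fn": "servo_tool", "kwargs": {"moves": [6.5,0,0,0,0,6.5,0,0,0,0,6.5,0.2,0,4,0,6.5,0.2,0,7,0,6.5,0.2,0,9,0,6.5,0.2,0,11.2,0,6.5,0.2,0,11.2,0,0,0.2,0,11.2,0]}}

```text
clock: 4.68
eef_pos: [0.4326, -0.0934, 0.0132]
ee_rot: [0.045, 0.999, 0.0, 0.0]
force: [0.3, -0.1, 0.8]
width: 0.0576
grasp_force: 0.0
```

Request:
{"fn": "servo_tool", "kwargs": {"moves": [0,0,0,0,0,0,0,0,0,0,0,0,0,0,0,0,0,0,0,0]}}

```text
clock: 5.18
eef_pos: [0.4323, -0.0933, 0.0131]
ee_rot: [0.045, 0.999, 0.0, 0.0]
force: [0.8, -0.4, -0.0]
width: 0.018
grasp_force: 0.0
```

```bash
python3 -c "
from h import *
t=snapshot('top')['frame'];s=snapshot('side')['frame']
cv2.imwrite('pics/m2.png',np.hstack([t[150:350,250:450].repeat(2,0).repeat(2,1),s[150:350,210:410].repeat(2,0).repeat(2,1)])[:,:,::-1])
print(readout.state()['width'],readout.state()['joints'])"
```

```text
0.009853761244581628 [-2.38753718e-01  3.10896747e-01  2.09556661e+00  1.41371823e-04
  7.35012719e-01 -1.71959862e+00]
```

View pics/m2.png

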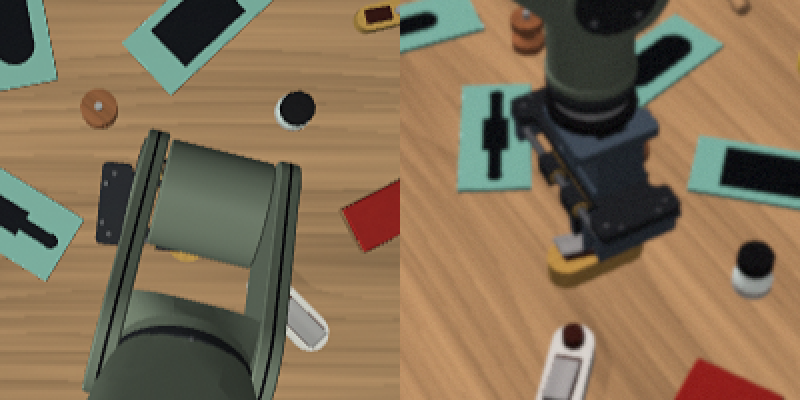

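```bash
cat >> h.py <<'E'
def proj(d,X):
    X=np.atleast_2d(X)-d["position"]; v=R.from_quat(d["rotation"]).inv().apply(X); K=d["camera_matrix"]
    return np.c_[K[0,2]-K[0,0]*v[:,0]/v[:,2], K[1,2]+K[1,1]*v[:,1]/v[:,2]]
E
python3 - <<'E'
from h import *
d=snapshot('side'); im=d['frame'].copy()
print(proj(d,[[.4342,-.0945,.02],[.4323,-.0933,.013],[.4323,-.0933,.084],[0,0,0]]).round(), proj(d,np.array([[.6407,.0956,.006],[.4344,.0987,.006],[.4413,.3023,.006],[.4361,-.2984,.032],[.6423,-.2942,.018]])).round())
dt=snapshot('top');print(proj(dt,[[.4323,-.0933,.013],[0,0,0]]))
E
```

```text
[[308. 274.]
 [307. 276.]
 [307. 253.]
 [ 72. 356.]] [[338. 180.]
 [258. 217.]
 [217. 162.]
 [375. 349.]
 [460. 296.]]
[[343.64122922 257.38478592]
 [297.23074827 468.23964602]]
```

```bash
python3 -c "
from h import *
s=snapshot('side')['frame']
c=cv2.resize(s[190:310,250:370],(600,600),interpolation=cv2.INTER_CUBIC)
c=np.clip(255*(c/255.)**.5,0,255).astype(np.uint8)
cv2.imwrite('pics/m3.png',c[:,:,::-1])
s=readout.state();print(s['width'],s['clock'],s['grasp_force'])"
```

```text
0.000534980290761688 5.425 0.0
```

View pics/m3.png

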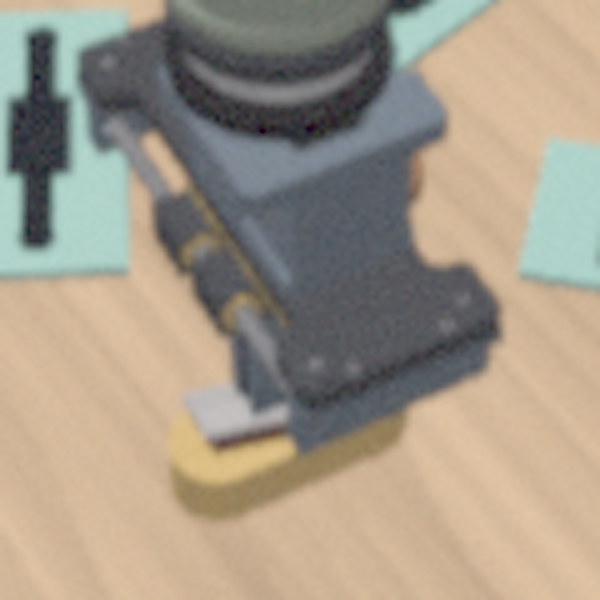

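Run:
```python
from h import *
d=snapshot('side')
s=readout.state(); M=R.from_quat(s["ee_rot"]).as_matrix(); p=s["eef_pos"]
# body corners in tool frame
C=np.array([[x,y,z] for z in(-.071,-.1) for x in(-.038,.038) for y in(-.089,.089)])
print((proj(d,p+C@M.T)-[250,190]).round(0)*5)
T_=np.array([[x,y,z] for z in(.008,-.02,-.05,-.071) for x in(-.016,.016) for y in (-.013,.013)])
print((proj(d,p+T_@M.T)-[250,190]).round(0)*5)
print((proj(d,[[.4342-.05,-.09,0],[.4342-.05,-.09,.026],[.4342+.05,-.0985,0],[.4342+.05,-.0985,.026]])-[250,190])*5)
print((p*1000).round(1), M.round(3).tolist())
```

```text
[[500. 450.]
 [260. 125.]
 [310. 535.]
 [ 85. 195.]
 [505. 400.]
 [260.  70.]
 [310. 485.]
 [ 80. 145.]]
[[340. 450.]
 [305. 405.]
 [265. 485.]
 [235. 435.]
 [340. 410.]
 [305. 360.]
 [265. 440.]
 [235. 390.]
 [340. 360.]
 [305. 310.]
 [265. 395.]
 [230. 345.]
 [340. 325.]
 [305. 275.]
 [265. 360.]
 [230. 310.]]
[[177.99982974 501.74117198]
 [175.1539697  462.28223878]
 [403.73182262 400.05996627]
 [405.2120247  359.8741494 ]]
[432.2 -93.3  12.9] [[-0.996, 0.09, 0.0], [0.09, 0.996, 0.0], [-0.0, 0.0, -1.0]]
```

The side view explains the miss. The projected bottom corners of the gripper body are about 17 px below where they appear, so the tool is really about 50 mm higher than the reported z. The fingers closed above the plane. I'll open, descend in steps and watch the force.

Request:
{"fn": "servo_tool", "kwargs": {"moves": [6.5,0,0,0,0,6.5,0,0,0,0,6.5,0,0,0,0,6.5,0,0,0,0,6.5,0,0,1,0,6.5,0,0,2,0,6.5,0,0,3,0,6.5,0,0,3,0]}}

```text
clock: 6.48
eef_pos: [0.4313, -0.0931, -0.0182]
ee_rot: [0.045, 0.999, 0.0, -0.001]
force: [-0.3, 0.3, 0.5]
width: 0.0652
grasp_force: 0.0
```

```bash
python3 -c "
from h import *
d=snapshot('side');s=d['frame']
c=cv2.resize(s[190:310,250:370],(600,600),interpolation=cv2.INTER_CUBIC)
c=np.clip(255*(c/255.)**.5,0,255).astype(np.uint8)
cv2.imwrite('pics/m4.png',c[:,:,::-1])
s=readout.state();print(s['width'],s['clock'],s['eef_pos'],s['force'],s['joints'])"
```

```text
0.06538326286743634 6.525 [ 0.43184693 -0.09326085 -0.01768724] [0.24344504 0.80254746 0.25927653] [-2.38796434e-01  3.61703277e-01  2.12866701e+00  1.43646095e-04
  6.52574070e-01 -1.71959889e+00]
```

View pics/m4.png

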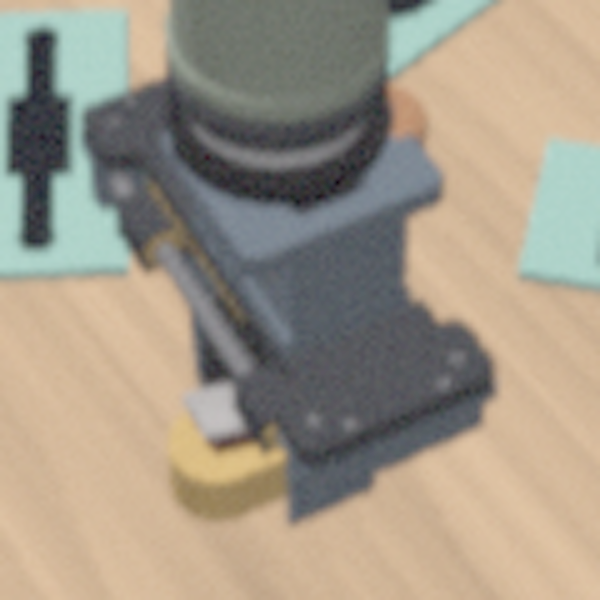

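Run:
```python
from h import *
d=snapshot('side')
s=readout.state(); M=R.from_quat(s["ee_rot"]).as_matrix(); p=s["eef_pos"]
for off in(0,.04,.045,.05,.055):
    q=p+[0,0,off]
    X=np.array([[.016,-.046,.008],[-.016,-.046,.008],[.038,-.089,-.071],[-.038,-.089,-.071],[.038,.089,-.1]])
    print(off,((proj(d,q+X@M.T)-[250,190])*5).round(0).tolist())
```

```text
0 [[308.0, 590.0], [380.0, 557.0], [310.0, 583.0], [495.0, 498.0], [86.0, 196.0]]
0.04 [[307.0, 532.0], [381.0, 498.0], [310.0, 519.0], [500.0, 432.0], [79.0, 125.0]]
0.045 [[307.0, 524.0], [382.0, 491.0], [310.0, 511.0], [501.0, 424.0], [78.0, 116.0]]
0.05 [[307.0, 517.0], [382.0, 483.0], [309.0, 502.0], [502.0, 415.0], [77.0, 106.0]]
0.055 [[307.0, 509.0], [382.0, 475.0], [309.0, 494.0], [502.0, 407.0], [76.0, 97.0]]
```

Run:
```python
from h import *
d=snapshot('top'); s=readout.state(); M=R.from_quat(s["ee_rot"]).as_matrix(); p=s["eef_pos"]
for h in(.105,.115,.125): # heights of lobe top now
    print(h,ray(d,[[302,231.5],[299,271.5]],h).round(4).tolist(), (p+M@[-.038,.089,0]).round(4)[:2],(p+M@[.038,.089,0]).round(4)[:2])
f=d['frame'][215:290,285:335]; cv2.imwrite('pics/m5.png',cv2.resize(f,None,fx=8,fy=8,interpolation=3)[:,:,::-1])
```

```text
0.105 [[0.4794, -0.0092], [0.4026, -0.004]] [ 0.4783 -0.0082] [ 0.4026 -0.0013]
0.115 [[0.4787, -0.0095], [0.4026, -0.0044]] [ 0.4783 -0.0082] [ 0.4026 -0.0013]
0.125 [[0.478, -0.0098], [0.4026, -0.0047]] [ 0.4783 -0.0082] [ 0.4026 -0.0013]
```

View pics/m5.png

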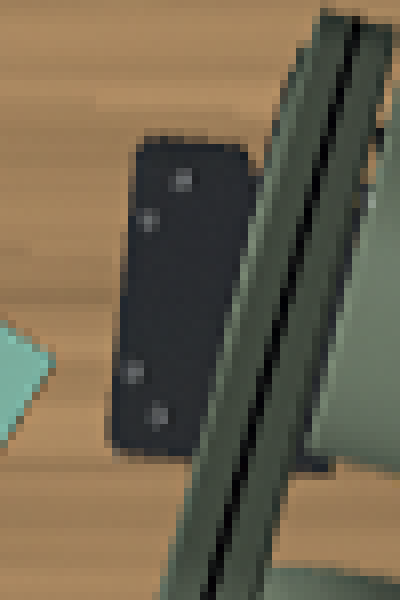

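In the top view the gripper lobe spans rows 232–272, which matches the reported xy, so only z is off. I'll keep descending in small steps until the fingertips touch, and use that to calibrate z.

Request:
{"fn": "servo_tool", "kwargs": {"moves": [6.5,0,0,0.8,0,6.5,0,0,1.4,0,6.5,0,0,1.4,0]}}

```text
clock: 7.0
eef_pos: [0.4325, -0.0934, -0.0287]
ee_rot: [0.045, 0.999, -0.0, 0.0]
force: [-5.5, 2.7, 30.0]
width: 0.0648
grasp_force: 15.2
```

Request:
{"fn": "servo_tool", "kwargs": {"moves": [6.5,0,0,0.2,0,6.5,0,0,0.2,0]}}

```text
clock: 7.25
eef_pos: [0.4325, -0.0934, -0.0288]
ee_rot: [0.045, 0.999, -0.0, 0.001]
force: [-11.4, 2.2, 52.6]
width: 0.0648
grasp_force: 26.1
```

Request:
{"fn": "servo_tool", "kwargs": {"moves": [6.5,0,0,0.2,0,6.5,0,0,0.2,0]}}

```text
clock: 7.5
eef_pos: [0.4326, -0.0934, -0.0288]
ee_rot: [0.045, 0.999, -0.0, 0.001]
force: [-15.8, 3.6, 74.1]
width: 0.0648
grasp_force: 37.1
```

Request:
{"fn": "servo_tool", "kwargs": {"moves": [6.5,0,0,-1.1,0,6.5,0,0,-1.1,0,6.5,0,0,-1.1,0]}}

```text
clock: 7.88
eef_pos: [0.4317, -0.0932, -0.0249]
ee_rot: [0.045, 0.999, 0.0, -0.001]
force: [-0.6, 0.5, 0.0]
width: 0.0646
grasp_force: 0.0
```

Request:
{"fn": "servo_tool", "kwargs": {"moves": [0,0,0,0,0,0,0,0,0,0,0,0,0,0,0,0,0,0,0,0,0,0,0,0,0,0,0,0,0,0]}}

```text
clock: 8.62
eef_pos: [0.4318, -0.0932, -0.0244]
ee_rot: [0.045, 0.999, 0.0, -0.0]
force: [0.2, 0.5, -3.8]
width: 0.038
grasp_force: 30.0
```

The block plane is gripped: width 38 mm, force 30 N. The tips touched the bench at a reported z of −28.8 mm, so the z offset is about 37 mm here. I'll lift.

Request:
{"fn": "servo_tool", "kwargs": {"moves": [0,0,0,-1,0,0,0,0,-4,0,0,0,0,-8,0,0,0,0,-11,0,0,0,0,-11,0]}}

```text
clock: 9.25
eef_pos: [0.4341, -0.0938, 0.0882]
ee_rot: [0.045, 0.999, -0.001, 0.003]
force: [-0.7, -0.1, -4.6]
width: 0.0376
grasp_force: 30.0
```

```bash
python3 -c "
from h import *
go(640.7,95.6,11.2,80)"
```

```text
t 9.25 move [-18.87  20.72   0.92] yaw -16.4 w 0.0376 pos [434.1 -93.8  88.2] phi 174.8 q6 -99.0 F [-0.7 -0.1 -4.6]
```

Request:
{"fn": "servo_tool", "kwargs": {"moves": [0,-18.7,20.7,0.9,-16.4,0,-18.7,20.7,0.9,-16.4,0,-18.7,20.7,0.9,-16.4,0,-18.7,20.7,0.9,-16.4,0,-18.7,20.7,0.9,-16.4,0,-18.7,20.7,0.9,-16.4,0,-18.7,20.7,0.9,-16.4]}}

```text
clock: 10.12
eef_pos: [0.6352, 0.0954, 0.075]
ee_rot: [-0.098, 0.995, -0.0, -0.002]
force: [0.6, -0.2, -4.3]
width: 0.0382
grasp_force: 30.0
```

```bash
python3 -c "
from h import *
go(638.7,95.2,11.2,-14)"
```

```text
t 10.12 move [-0.37 -0.08  8.9 ] yaw 0.0 w 0.0382 pos [635.2  95.4  75. ] phi -168.8 q6 -94.0 F [ 0.6 -0.2 -4.3]
```

Request:
{"fn": "servo_tool", "kwargs": {"moves": [0,-0.2,0,3,0,0,-0.2,0,6,0,0,-0.2,0,7.5,0,0,-0.2,0,7.8,0,0,-0.2,0,7.8,0]}}

```text
clock: 10.75
eef_pos: [0.6396, 0.0962, -0.0003]
ee_rot: [-0.098, 0.995, 0.0, 0.001]
force: [-0.0, 0.2, -4.5]
width: 0.0378
grasp_force: 30.0
```

```bash
python3 -c "
from h import *
go(638.7,95.2,11.2,-18.5)
d=snapshot('top');f=d['frame'];hsv=cv2.cvtColor(f,cv2.COLOR_RGB2HSV)
s=snapshot('side')['frame']
cv2.imwrite('pics/m6.png',np.hstack([f[100:220,190:310],s[120:240,280:400]]).repeat(3,0).repeat(3,1)[:,:,::-1])
"
```

```text
t 10.75 move [ 0.11 -0.08  1.82] yaw 0.0 w 0.0378 pos [ 6.396e+02  9.620e+01 -3.000e-01] phi -168.8 q6 -94.0 F [-0.   0.2 -4.5]
```

View pics/m6.png

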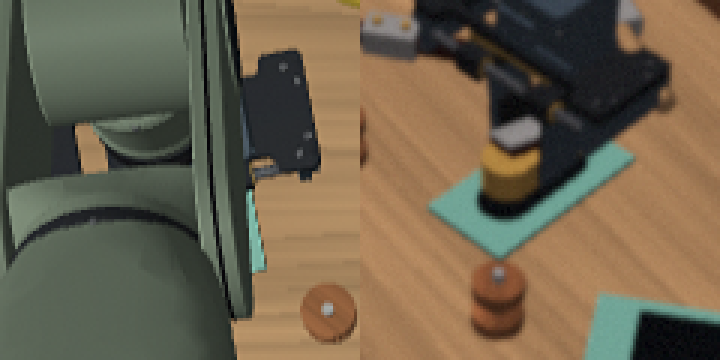

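The side view shows the plane hovering over its silhouette, aligned and a little above it. I'll step down until the force rises.

Request:
{"fn": "servo_tool", "kwargs": {"moves": [0,0.1,-0.1,0.7,0,0,0.1,-0.1,1.1,0,0,0.1,-0.1,1.1,0]}}

```text
clock: 11.22
eef_pos: [0.6378, 0.0952, -0.0126]
ee_rot: [-0.098, 0.995, 0.0, -0.001]
force: [0.3, 0.2, -3.7]
width: 0.0377
grasp_force: 30.0
```

Request:
{"fn": "servo_tool", "kwargs": {"moves": [0,0,0,0.3,0,0,0,0,0.3,0]}}

```text
clock: 11.48
eef_pos: [0.6381, 0.0952, -0.0154]
ee_rot: [-0.098, 0.995, 0.0, -0.0]
force: [-0.1, -0.6, -4.3]
width: 0.0381
grasp_force: 30.0
```

Request:
{"fn": "servo_tool", "kwargs": {"moves": [0,0,0,0.2,0,0,0,0,0.2,0]}}

```text
clock: 11.72
eef_pos: [0.6381, 0.0952, -0.0173]
ee_rot: [-0.098, 0.995, 0.0, -0.0]
force: [0.3, 0.8, -4.5]
width: 0.0376
grasp_force: 30.0
```

Request:
{"fn": "servo_tool", "kwargs": {"moves": [0,0,0,0.2,0,0,0,0,0.2,0]}}

```text
clock: 11.98
eef_pos: [0.6386, 0.0953, -0.0184]
ee_rot: [-0.098, 0.995, 0.0, 0.0]
force: [-0.9, -0.6, 0.7]
width: 0.0378
grasp_force: 30.0
```

It touched down at −18.4 mm, as predicted, so the offset is constant. I'll release and lift.

Request:
{"fn": "servo_tool", "kwargs": {"moves": [6,0,0,0,0,6,0,0,0,0,6,0,0,0,0,6,0,0,-2,0,6,0,0,-6,0,6,0,0,-10,0,6,0,0,-10,0]}}

```text
clock: 12.85
eef_pos: [0.641, 0.0956, 0.0848]
ee_rot: [-0.098, 0.995, 0.0, 0.004]
force: [-0.3, 0.5, -0.0]
width: 0.0599
grasp_force: 0.0
```

```bash
python3 -c "
from h import *
go(640,291.7,-49.2,80)"
```

```text
t 12.85 move [-3.72 19.25  0.51] yaw 60.4 w 0.0599 pos [641.   95.6  84.8] phi -168.8 q6 -94.0 F [-0.3  0.5 -0. ]
```

Next is the spokeshave.

Request:
{"fn": "servo_tool", "kwargs": {"moves": [6,-3.7,19.3,0.5,60.4,6,-3.7,19.3,0.5,60.4,6,-3.7,19.3,0.5,60.4,6,-3.7,19.3,0.5,60.4,6,-3.7,19.3,0.5,60.4,6,-3.7,19.3,0.5,60.4,6,-3.7,19.3,0.5,60.4,6,-3.7,19.3,0.5,60.4]}}

```text
clock: 13.85
eef_pos: [0.6366, 0.2915, 0.0752]
ee_rot: [0.415, 0.91, -0.0, -0.0]
force: [-0.2, 0.3, -0.1]
width: 0.0599
grasp_force: 0.0
```

```bash
python3 -c "
from h import *
go(640,291.7,-49.2,-24.5)"
```

```text
t 13.85 move [-0.21  0.28  9.97] yaw 0.1 w 0.0599 pos [636.6 291.5  75.2] phi 130.9 q6 -17.0 F [-0.2  0.3 -0.1]
```

Request:
{"fn": "servo_tool", "kwargs": {"moves": [6,-0.1,0.1,4,0,6,-0.1,0.1,7,0,6,-0.1,0.1,9,0,6,-0.1,0.1,9.4,0,6,-0.1,0.1,9.4,0]}}

```text
clock: 14.48
eef_pos: [0.6387, 0.2917, -0.0177]
ee_rot: [0.416, 0.909, 0.0, 0.0]
force: [0.3, 1.0, -0.5]
width: 0.0599
grasp_force: 0.0
```

```bash
python3 -c "
from h import *
go(640,291.7,-49.2,-24.5)
d=snapshot('top');f=d['frame']
s=snapshot('side')['frame']
cv2.imwrite('pics/m7.png',np.hstack([f[100:220,100:220],s[70:190,230:350]]).repeat(3,0).repeat(3,1)[:,:,::-1])
"
```

```text
t 14.47 move [-0.09  0.1   0.68] yaw 0.1 w 0.0599 pos [638.7 291.7 -17.7] phi 130.9 q6 -17.0 F [ 0.3  1.  -0.5]
```

View pics/m7.png

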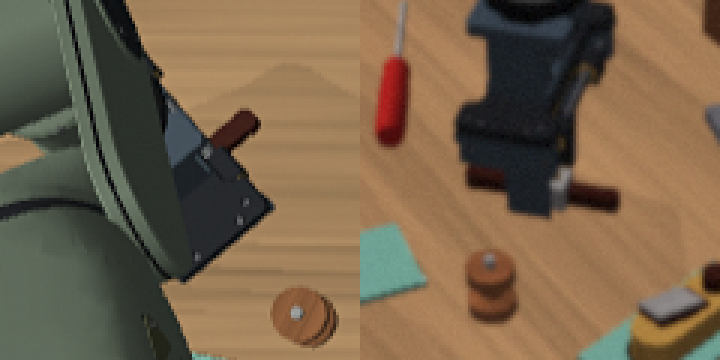

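```bash
python3 -c "
from h import *
d=snapshot('side')
l=np.array([.656,-.755,0]);n=np.array([-.755,-.656,0]);c=np.array([.640,.2917,.010])
X=[c-.065*l,c+.065*l,c+.023*l+.014*n+[0,0,.014],c+.0435*n-.016*l,c+.0435*n+.016*l]
print(((proj(d,X)-[230,70])*3+[360,0]).round())"
```

```text
[[469. 176.]
 [622. 202.]
 [566. 191.]
 [510. 219.]
 [548. 226.]]
```

The projected handle ends (469, 622) and finger edges (510–548) match the picture, so the gripper is centred. I'll go down 7 mm more and grip.

Request:
{"fn": "servo_tool", "kwargs": {"moves": [6,-0.1,0,0.6,0,6,-0.1,0,0.6,0,0,-0.1,0,0.6,0,0,-0.1,0,0.6,0,0,-0.1,0,0.6,0,0,-0.1,0,0.6,0,0,-0.1,0,0.6,0,0,-0.1,0,0.6,0]}}

```text
clock: 15.62
eef_pos: [0.6393, 0.291, -0.024]
ee_rot: [0.416, 0.909, 0.0, 0.0]
force: [1.2, 0.0, -0.1]
width: 0.0278
grasp_force: 30.0
```

Request:
{"fn": "servo_tool", "kwargs": {"moves": [0,0,0,0,0,0,0,0,-1,0,0,0,0,-4,0,0,0,0,-8,0,0,0,0,-10.5,0,0,0,0,-10.5,0]}}

```text
clock: 16.38
eef_pos: [0.6402, 0.2913, 0.0836]
ee_rot: [0.416, 0.909, 0.002, 0.002]
force: [0.5, 0.1, -2.7]
width: 0.0278
grasp_force: 30.0
```

```bash
python3 -c "
from h import *
go(434.4,98.7,58.7,80)"
```

```text
t 16.38 move [ -1.12 -28.17   0.23] yaw 72.1 w 0.0278 pos [640.2 291.3  83.6] phi 130.8 q6 -17.0 F [ 0.5  0.1 -2.7]
```

Request:
{"fn": "servo_tool", "kwargs": {"moves": [0,-1.1,-28.2,0.2,72,0,-1.1,-28.2,0.2,72,0,-1.1,-28.2,0.2,72,0,-1.1,-28.2,0.2,72,0,-1.1,-28.2,0.2,72,0,-1.1,-28.2,0.2,72,0,-1.1,-28.2,0.2,72,0,-1.1,-28.2,0.2,72]}}

```text
clock: 17.38
eef_pos: [0.4316, 0.0978, 0.0779]
ee_rot: [0.871, 0.492, -0.001, -0.0]
force: [0.5, 0.1, -3.0]
width: 0.0276
grasp_force: 30.0
```

```bash
python3 -c "
from h import *
go(434.4,98.7,58.7,-16)"
```

```text
t 17.38 move [0.24 0.21 9.39] yaw 0.2 w 0.0276 pos [431.6  97.8  77.9] phi 58.9 q6 42.0 F [ 0.5  0.1 -3. ]
```

Request:
{"fn": "servo_tool", "kwargs": {"moves": [0,0.2,0.1,4,0,0,0.2,0.1,7,0,0,0.2,0.1,8.5,0,0,0.2,0.1,8.9,0,0,0.2,0.1,8.9,0]}}

```text
clock: 18.0
eef_pos: [0.4347, 0.0994, -0.0102]
ee_rot: [0.871, 0.492, -0.0, -0.0]
force: [-0.0, 0.2, -2.3]
width: 0.0273
grasp_force: 30.0
```

```bash
python3 -c "
from h import *
go(434.4,98.7,58.7,-18)"
```

```text
t 18.0 move [-0.07  0.01  0.78] yaw 0.2 w 0.0273 pos [434.7  99.4 -10.2] phi 58.9 q6 42.0 F [-0.   0.2 -2.3]
```

Request:
{"fn": "servo_tool", "kwargs": {"moves": [0,0,0,0.4,0,0,0,0,0.6,0,0,0,0,0.6,0]}}

```text
clock: 18.38
eef_pos: [0.4348, 0.0993, -0.016]
ee_rot: [0.871, 0.491, 0.0, 0.0]
force: [-0.2, -0.1, -1.6]
width: 0.0277
grasp_force: 30.0
```

Request:
{"fn": "servo_tool", "kwargs": {"moves": [0,0,0,0.2,0,0,0,0,0.2,0]}}

```text
clock: 18.62
eef_pos: [0.435, 0.0994, -0.018]
ee_rot: [0.871, 0.491, 0.0, 0.0]
force: [0.8, 0.7, -0.8]
width: 0.0281
grasp_force: 30.0
```

Request:
{"fn": "servo_tool", "kwargs": {"moves": [5,0,0,0.1,0,5,0,0,0.1,0,5,0,0,0,0,5,0,0,-2,0,5,0,0,-6,0,5,0,0,-10,0,5,0,0,-10,0]}}

```text
clock: 19.5
eef_pos: [0.4372, 0.0998, 0.0847]
ee_rot: [0.871, 0.491, 0.004, 0.001]
force: [0.0, -0.3, -0.1]
width: 0.0496
grasp_force: 0.0
```

```bash
python3 -c "
from h import *
go(642.3,-294.2,-75.5,80)"
```

```text
t 19.5 move [-23.11  37.93   0.56] yaw -45.7 w 0.0496 pos [437.2  99.8  84.7] phi 58.8 q6 43.0 F [ 0.  -0.3 -0.1]
```

Request:
{"fn": "servo_tool", "kwargs": {"moves": [5,-23.1,37.9,0.5,-45.7,5,-23.1,37.9,0.5,-45.7,5,-23.1,37.9,0.5,-45.7,5,-23.1,37.9,0.5,-45.7,5,-23.1,37.9,0.5,-45.7,5,-23.1,37.9,0.5,-45.7,5,-23.1,37.9,0.5,-45.7,5,-23.1,37.9,0.5,-45.7]}}

```text
clock: 20.5
eef_pos: [0.6397, -0.2975, 0.0744]
ee_rot: [0.613, 0.79, -0.0, -0.001]
force: [-0.7, 0.8, 0.2]
width: 0.0501
grasp_force: 0.0
```

```bash
python3 -c "
from h import *
go(642.3,-294.2,-75.5,80)
print(tools(snapshot('top')))"
```

```text
t 20.5 move [ 0.26  0.33 -0.56] yaw -0.1 w 0.0501 pos [ 639.7 -297.5   74.4] phi 104.4 q6 -40.0 F [-0.7  0.8  0.2]Traceback (most recent call last):
  File "<string>", line 4, in <module>
    print(tools(snapshot('top')))
          ~~~~~^^^^^^^^^^^^^^^^^
  File "h.py", line 28, in tools
    o[k]=rect(ray(d,pick(m,p),z))
                    ~~~~^^^^^
  File "h.py", line 15, in pick
    i=min((i for i in range(1,n) if st[i,4]>40),key=lambda i:np.hypot(*(ct[i]-px)))
ValueError: min() iterable argument is empty
```

Request:
{"fn": "servo_tool", "kwargs": {"moves": [5,0.1,0.2,4,0,5,0.1,0.2,7,0,5,0.1,0.2,9,0,5,0.1,0.2,9.3,0,5,0.1,0.2,9.3,0]}}

```text
clock: 21.18
eef_pos: [0.6411, -0.2926, -0.0162]
ee_rot: [0.612, 0.791, 0.0, -0.0]
force: [0.2, -0.4, 0.2]
width: 0.0499
grasp_force: 0.0
```

```bash
python3 -c "
from h import *
go(642.3,-294.2,-75.5,-25)"
```

```text
t 21.18 move [-0.18  0.08  0.88] yaw 0.1 w 0.0499 pos [ 641.1 -292.6  -16.2] phi 104.6 q6 -40.0 F [ 0.2 -0.4  0.2]
```

Request:
{"fn": "servo_tool", "kwargs": {"moves": [5,-0.2,0.1,0.8,0,5,-0.2,0.1,0.8,0,0,-0.2,0.1,0.8,0,0,-0.2,0.1,0.8,0,0,-0.2,0.1,0.8,0,0,-0.2,0.1,0.8,0,0,-0.2,0.1,0.8,0,0,-0.2,0.1,0.8,0]}}

```text
clock: 22.18
eef_pos: [0.6428, -0.2947, -0.0239]
ee_rot: [0.612, 0.791, 0.0, 0.0]
force: [-1.2, 0.2, 2.0]
width: 0.0259
grasp_force: 30.0
```

Request:
{"fn": "servo_tool", "kwargs": {"moves": [0,0,0,0,0,0,0,0,-1,0,0,0,0,-4,0,0,0,0,-8,0,0,0,0,-11,0,0,0,0,-11,0]}}

```text
clock: 22.92
eef_pos: [0.6443, -0.2955, 0.0889]
ee_rot: [0.612, 0.791, 0.001, 0.003]
force: [-0.3, 0.5, -1.8]
width: 0.0254
grasp_force: 30.0
```

```bash
python3 -c "
from h import *
go(441.3,302.3,-10.9,80)"
```

```text
t 22.93 move [62.96 -4.65  0.63] yaw -64.6 w 0.0254 pos [ 644.3 -295.5   88.9] phi 104.5 q6 -40.0 F [-0.3  0.5 -1.8]
```

Request:
{"fn": "servo_tool", "kwargs": {"moves": [0,63,-4.6,0.5,-64.6,0,63,-4.6,0.5,-64.6,0,63,-4.6,0.5,-64.6,0,63,-4.6,0.5,-64.6,0,63,-4.6,0.5,-64.6,0,63,-4.6,0.5,-64.6,0,63,-4.6,0.5,-64.6,0,63,-4.6,0.5,-64.6]}}

```text
clock: 23.92
eef_pos: [0.4803, 0.1802, 0.0804]
ee_rot: [0.095, 0.996, -0.0, -0.001]
force: [1.9, -0.1, -1.3]
width: 0.0259
grasp_force: 30.0
```

```bash
python3 -c "
from h import *
go(441.3,302.3,-10.9,80)"
```

```text
t 23.93 move [ 6.13 11.25  0.04] yaw 0.0 w 0.0259 pos [480.3 180.2  80.4] phi 169.1 q6 -60.0 F [ 1.9 -0.1 -1.3]
```

Request:
{"fn": "servo_tool", "kwargs": {"moves": [0,6.1,11.2,0,0,0,6.1,11.2,0,0,0,6.1,11.2,0,0,0,6.1,11.2,0,0]}}

```text
clock: 24.42
eef_pos: [0.4425, 0.2996, 0.0806]
ee_rot: [0.094, 0.996, -0.001, -0.001]
force: [-0.5, -0.4, -0.7]
width: 0.026
grasp_force: 30.0
```

```bash
python3 -c "
from h import *
go(441.3,302.3,-10.9,-12)"
```

```text
t 24.43 move [0.15 0.27 9.26] yaw 0.1 w 0.026 pos [442.5 299.6  80.6] phi 169.2 q6 -46.0 F [-0.5 -0.4 -0.7]
```

Request:
{"fn": "servo_tool", "kwargs": {"moves": [0,0.1,0.1,4,0,0,0.1,0.1,7,0,0,0.1,0.1,8.8,0,0,0.1,0.1,9,0,0,0.1,0.1,9,0]}}

```text
clock: 25.05
eef_pos: [0.4434, 0.3007, -0.0077]
ee_rot: [0.095, 0.995, 0.0, 0.0]
force: [0.3, -0.2, -1.6]
width: 0.0257
grasp_force: 30.0
```

```bash
python3 -c "
from h import *
go(441.3,302.3,-10.9,-18)"
```

```text
t 25.05 move [0.23 0.12 1.03] yaw -0.1 w 0.0257 pos [443.4 300.7  -7.7] phi 169.0 q6 -46.0 F [ 0.3 -0.2 -1.6]
```

Request:
{"fn": "servo_tool", "kwargs": {"moves": [0,0.2,0.1,0.5,0,0,0.2,0.1,0.9,0,0,0.2,0.1,0.9,0]}}

```text
clock: 25.42
eef_pos: [0.4407, 0.3028, -0.0171]
ee_rot: [0.095, 0.996, -0.0, -0.0]
force: [-0.3, 0.3, -1.8]
width: 0.0258
grasp_force: 30.0
```

Request:
{"fn": "servo_tool", "kwargs": {"moves": [0,0,0,0.1,0,0,0,0,0.1,0]}}

```text
clock: 25.68
eef_pos: [0.441, 0.3031, -0.0179]
ee_rot: [0.095, 0.996, 0.0, 0.0]
force: [0.2, -0.9, -1.4]
width: 0.0257
grasp_force: 30.0
```

Request:
{"fn": "servo_tool", "kwargs": {"moves": [5,0,0,0.1,0,5,0,0,0.1,0,5,0,0,0,0,5,0,0,-2,0,7.5,0,0,-6,0,7.5,0,0,-10,0,7.5,0,0,-10,0]}}

```text
clock: 26.55
eef_pos: [0.443, 0.3043, 0.0853]
ee_rot: [0.095, 0.996, 0.002, 0.003]
force: [1.0, 0.3, 0.3]
width: 0.0745
grasp_force: 0.0
```

```bash
python3 -c "
from h import *
go(436.1,-298.4,-63.2,80)"
```

```text
t 26.55 move [-10.67 -59.33   0.27] yaw 52.3 w 0.0745 pos [443.  304.3  85.3] phi 169.1 q6 -46.0 F [1.  0.3 0.3]
```

Request:
{"fn": "servo_tool", "kwargs": {"moves": [7.5,-10.7,-59.3,0.2,52.3,7.5,-10.7,-59.3,0.2,52.3,7.5,-10.7,-59.3,0.2,52.3,7.5,-10.7,-59.3,0.2,52.3,7.5,-10.7,-59.3,0.2,52.3,7.5,-10.7,-59.3,0.2,52.3,7.5,-10.7,-59.3,0.2,52.3,7.5,-10.7,-59.3,0.2,52.3]}}

```text
clock: 27.55
eef_pos: [0.4345, -0.1989, 0.0795]
ee_rot: [0.524, 0.852, 0.0, -0.001]
force: [1.6, 0.2, 0.7]
width: 0.0749
grasp_force: 0.0
```

```bash
python3 -c "
from h import *
go(436.1,-298.4,-63.2,80)"
```

```text
t 27.55 move [-8.96 -4.35 -0.06] yaw 0.0 w 0.0749 pos [ 434.5 -198.9   79.5] phi 116.8 q6 -53.0 F [1.6 0.2 0.7]
```

Request:
{"fn": "servo_tool", "kwargs": {"moves": [7.5,-8.9,-4.4,0,0,7.5,-8.9,-4.4,0,0,7.5,-8.9,-4.4,0,0,7.5,-8.9,-4.4,0,0]}}

```text
clock: 28.05
eef_pos: [0.4354, -0.2953, 0.0793]
ee_rot: [0.524, 0.852, 0.0, -0.001]
force: [0.7, 0.8, 0.1]
width: 0.075
grasp_force: 0.0
```

```bash
python3 -c "
from h import *
go(436.1,-298.4,-63.2,-22)"
```

```text
t 28.05 move [-0.33 -0.07 10.13] yaw 0.0 w 0.075 pos [ 435.4 -295.3   79.3] phi 116.8 q6 -62.0 F [0.7 0.8 0.1]
```

Request:
{"fn": "servo_tool", "kwargs": {"moves": [7.5,-0.2,0,4,0,7.5,-0.2,0,7,0,7.5,-0.2,0,9,0,7.5,-0.2,0,9.6,0,7.5,-0.2,0,10.1,0,7.5,-0.2,0,10.1,0]}}

```text
clock: 28.8
eef_pos: [0.4375, -0.2979, -0.0203]
ee_rot: [0.523, 0.852, 0.0, 0.0]
force: [-0.0, 0.7, -0.3]
width: 0.0751
grasp_force: 0.0
```

Request:
{"fn": "servo_tool", "kwargs": {"moves": [0,0,0,0,0,0,0,0,0,0,0,0,0,0,0,0,0,0,0,0,0,0,0,0,0,0,0,0,0,0]}}

```text
clock: 29.55
eef_pos: [0.4373, -0.2983, -0.0204]
ee_rot: [0.524, 0.852, -0.0, 0.0]
force: [-0.3, -0.1, 5.6]
width: 0.0493
grasp_force: 30.0
```

```bash
python3 -c "
from h import *
go(436.1,-298.4,-63.2,80)"
```

```text
t 29.55 move [  0.04  -0.11 -10.04] yaw 0.0 w 0.0493 pos [ 437.3 -298.3  -20.4] phi 116.8 q6 -62.0 F [-0.3 -0.1  5.6]
```

Request:
{"fn": "servo_tool", "kwargs": {"moves": [0,0,0,-1,0,0,0,0,-4,0,0,0,0,-8,0,0,0,0,-11,0,0,0,0,-11,0]}}

```text
clock: 30.18
eef_pos: [0.4387, -0.2991, 0.0915]
ee_rot: [0.524, 0.852, -0.0, 0.003]
force: [0.2, -0.2, -1.8]
width: 0.0499
grasp_force: 30.0
```

```bash
python3 -c "
from h import *
go(637.9,-103.2,-46.6,85)"
```

```text
t 30.18 move [ 8.48 26.62  0.68] yaw -16.6 w 0.0499 pos [ 438.7 -299.1   91.5] phi 116.8 q6 -62.0 F [ 0.2 -0.2 -1.8]
```

Request:
{"fn": "servo_tool", "kwargs": {"moves": [0,8.5,26.6,0.6,-16.6,0,8.5,26.6,0.6,-16.6,0,8.5,26.6,0.6,-16.6,0,8.5,26.6,0.6,-16.6,0,8.5,26.6,0.6,-16.6,0,8.5,26.6,0.6,-16.6,0,8.5,26.6,0.6,-16.6]}}

```text
clock: 31.05
eef_pos: [0.6347, -0.1025, 0.0817]
ee_rot: [0.395, 0.919, -0.001, -0.002]
force: [-0.2, -0.1, -1.3]
width: 0.0497
grasp_force: 30.0
```

```bash
python3 -c "
from h import *
go(637.9,-103.2,-46.6,-8)"
```

```text
t 31.05 move [-0.3   0.2   8.97] yaw 0.0 w 0.0497 pos [ 634.7 -102.5   81.7] phi 133.4 q6 -54.0 F [-0.2 -0.1 -1.3]
```

Request:
{"fn": "servo_tool", "kwargs": {"moves": [0,0,0,4,0,0,0,0,7,0,0,0,0,8.5,0,0,0,0,8.8,0,0,0,0,8.8,0]}}

```text
clock: 31.68
eef_pos: [0.6367, -0.1027, -0.0038]
ee_rot: [0.395, 0.918, 0.0, 0.001]
force: [0.3, -0.2, -1.3]
width: 0.0495
grasp_force: 30.0
```

```bash
python3 -c "
from h import *
go(637.9,-103.2,-46.6,-14.2)"
```

```text
t 31.68 move [-0.12  0.05  1.04] yaw 0.0 w 0.0495 pos [ 636.7 -102.7   -3.8] phi 133.4 q6 -54.0 F [ 0.3 -0.2 -1.3]
```

Request:
{"fn": "servo_tool", "kwargs": {"moves": [0,-0.1,0,0.5,0,0,-0.1,0,0.9,0,0,-0.1,0,0.9,0]}}

```text
clock: 32.05
eef_pos: [0.6366, -0.1029, -0.0139]
ee_rot: [0.395, 0.919, -0.0, -0.0]
force: [0.5, 0.5, -2.0]
width: 0.0499
grasp_force: 30.0
```

Request:
{"fn": "servo_tool", "kwargs": {"moves": [0,0,0,0.1,0,0,0,0,0.1,0]}}

```text
clock: 32.3
eef_pos: [0.637, -0.1029, -0.0144]
ee_rot: [0.395, 0.919, 0.0, 0.0]
force: [0.3, 0.1, -0.1]
width: 0.0495
grasp_force: 30.0
```

The sanding block is down. I'll release, lift and move clear to the empty front right.

Request:
{"fn": "servo_tool", "kwargs": {"moves": [7.5,0,0,0,0,7.5,0,0,0,0,7.5,0,0,0,0,7.5,0,0,-2,0,7.5,0,0,-6,0,7.5,0,0,-11,0,7.5,0,0,-12,0]}}

```text
clock: 33.17
eef_pos: [0.6392, -0.1034, 0.1094]
ee_rot: [0.395, 0.919, 0.001, 0.004]
force: [0.2, -0.7, 0.2]
width: 0.0752
grasp_force: 0.0
```

Request:
{"fn": "servo_tool", "kwargs": {"moves": [7.5,-6,-36,-3,0,7.5,-6,-36,-3,0,7.5,-6,-36,-3,0,7.5,-6,-36,-3,0,7.5,-6,-36,-3,0,7.5,-6,-36,-3,0,7.5,-6,-36,-3,0,7.5,-6,-36,-3,0]}}

```text
clock: 34.17
eef_pos: [0.4164, -0.3934, 0.1344]
ee_rot: [0.396, 0.918, 0.001, -0.001]
force: [0.7, -0.4, -0.3]
width: 0.0752
grasp_force: 0.0
```

```bash
python3 -c "
from h import *
d=snapshot('top');f=d['frame']
T['spoke']=T['spoke'][:3]+(.018,);T['sand']=T['sand'][:3]+(.036,)
cv2.imwrite('pics/end.png',f[:,:,::-1])
hsv=cv2.cvtColor(f,cv2.COLOR_RGB2HSV)
red=cv2.inRange(hsv,(0,150,60),(6,255,255));brass=cv2.inRange(hsv,(14,140,80),(30,255,255))
print('sand',rect(ray(d,pick(red,P['sand']),.036)))
for k,z in(('block',.028),('finger',.025)):
  w=np.zeros_like(brass);cv2.circle(w,P[k],32,255,-1);pts=np.argwhere((brass&w)>0)[:,::-1];print(k,rect(ray(d,pts,z)))
print(readout.state()['eef_pos'])"
```

```text
sand (array([ 635.8, -103.5]), array([83.6, 48.8]), -46.6)
block (array([640.5,  94.1]), array([99.5, 38.8]), 11.2)
finger (array([441.7, 301.7]), array([54.2, 25.5]), -12.7)
[ 0.4169     -0.39297841  0.13450815]
```

View pics/end.png

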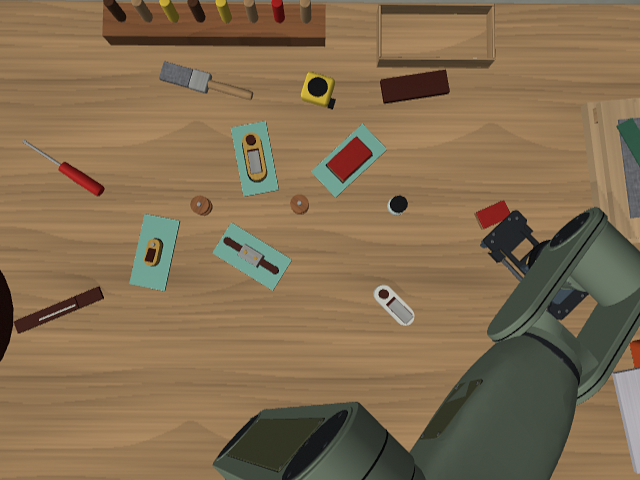

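All four tools lie on their own pads: (254,158), (349,160), (154,252) and (252,257). The block plane, finger plane and sanding block measure within 3 mm and 2°, and the spokeshave looks centred and in line. The arm is clear, so I'm handing in.

```bash
python3 -c "
from plant import bot
print(bot.sign_off())"
```

```text
the job is handed in; nothing more can be done
None
```

All four tools are on their matching pads, released and at rest, and the job is handed in at about 34 s; the block plane, finger plane and sanding block measured within 3 mm and 2°, while I checked the spokeshave only by eye.

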